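# Clear and close the glue press

### The job

The coaster in the glue press is ready to be pressed, but mosaic chips are lying on it: with the yellow scraper block (not with the fingers) wipe all four chips off into the grey tray at the press's side, and stand the scraper back on its green mat. Then flip the red safety catch right over to free the press's lever, pull the lever down by its black handle until the plate bears firmly on the coaster, and finish still holding it down under firm pressure, because it springs open if let go. Leave everything else on the table where it stands.

Things in the scene. Friction and masses are not known exactly. Their poses are not given: they have to be found in the camera images.
- press: blue hand press, fixed on the table, 250 x 285 mm, with a bed and a lever that carries a plate. Origin on the table under the bed's centre; +x towards its hinge (rear), +y towards the red catch, -y towards the tray, z up
- bed (a point): centre of the bed's top, 60 mm above the table. A black lip 10 mm high runs round the coaster, its outer edges at x, y = +-68 mm; on the tray side the bed ends there and the chips drop off
- hinge (a point): centre of the lever's hinge pin, 85 mm above the table, 100 mm behind the bed centre; the pin runs along the press's y
- lever_angle (a joint): lever angle, rad: 0 = open, leaning 10 degrees from upright towards the press's -x; grows as the handle is pulled to -x and down; 1.40 = level, plate flat on the coaster. A spring opens it (3 N at the handle to start, 6 N near the bottom); firm pressure means 15 to 25 N down at the handle. While the catch is at its start the lever is blocked at about 0.08
- grip (a point): middle of the handle bar's axis: black rubber bar along the press's y, 22 mm diameter, 150 mm long, 220 mm from the hinge pin, held at its ends by side arms at y = +-90 mm, so its middle is free all round; 302 mm above the table when open, 85 mm when pulled down. It turns with the lever
- lever: the lever with its two side arms, handle bar and pressing plate, one part, its origin on the hinge pin. The plate: aluminium with orange facing, 126 x 126 x 18 mm; its near edge is 57 mm from the handle's axis. With the lever open it stands almost upright behind the bed, its orange face 60 to 80 mm behind the bed's centre.
- catch (a joint): angle of the red safety catch about its spindle, rad: 0 = lever locked, tab leaning 40 degrees towards the bed; grows as the tab swings outwards (press's +y); upright at 0.70; 1.5 = hard stop, fully flipped. Starts between 0 and 0.12; light friction (about 1.5 N at the tab), stays where left
- tab (a point): centre of the catch's red tab (20 mm along the press's x, 7 mm thick, 36 mm long), 34 mm from the spindle axis. The spindle runs along the press's x, at y = +180 mm, 140 mm above the table; the tab is at x = 0. A fingertip pushing level to +y with its end 15 mm above the spindle axis flips it fully; its bearing begins 23 mm to +x of the tab's middle
- coaster: square plywood coaster with cork underside and a painted round motif, 120 x 120 x 12 mm, loose (110 g) inside the lip on the bed, 2 mm proud of the lip: its top is 72 mm above the table. Origin at the centre of its underside. It stays there.
- tray: grey open tray on the table along the press's -y side, fixed, 200 mm (x) x 110 mm (y) x 40 mm high, walls 3 mm, its inner edge tucked under the bed's edge. Origin at the centre of its underside
- mat: green mat, 160 (x) x 110 (y) x 4 mm, fixed on the table. Origin at the centre of its underside; its top is 4 mm above the table
- scraper: scraper block, 150 g: yellow base 110 (x) x 36 (y) x 18 mm with steel edges, on it an upright wooden grip rib 84 (x) x 16 (y) mm that reaches from 18 to 70 mm above the underside. Stands on the mat on its base. Origin at the centre of its underside, z up. Grasp the rib from above across its 16 mm; wipe with a long (110 mm) side
- chip0: mosaic chip, blue, 24 x 18 x 9 mm, 11 g, lying loose on the coaster within 45 mm of its centre in x and 45 mm towards the tray or 28 mm towards the catch in y; origin at the centre of its underside
- chip1: mosaic chip, yellow, otherwise like chip0
- chip2: mosaic chip, green, otherwise like chip0
- chip3: mosaic chip, brick red, otherwise like chip0
- paint_blue: bystander: small cup of blue paint, 47 mm wide, 36 mm high
- paint_black: bystander: small cup of black paint, 47 mm wide, 36 mm high
- coffee_cup: bystander: dark paper cup with a white lid, 90 mm wide, 140 mm high
- glue_bottle: bystander: white glue bottle with a red cap, 46 mm wide, 125 mm high
- wire_coil: bystander: coil of golden wire lying flat, 100 mm wide, 20 mm high
- cup_stack: bystander: stack of clear cups, 58 mm wide, 98 mm high
- cutters: bystander: wire cutters with red handles lying flat, about 155 mm long, 60 mm wide, 17 mm high; origin at their pivot

How it is judged (in metres and radians):
On the way, in this order (a step that is already met when the one before it is completed fails the run):
1. all four chips are in the tray (x of chip0 in the frame of tray between -0.1 and 0.1 m and y of chip0 in the frame of tray between -0.055 and 0.055 m and z of each of chip0, chip1, chip2, chip3 in the frame of tray below 0.035 m and x of chip1 in the frame of tray between -0.1 and 0.1 m and y of chip1 in the frame of tray between -0.055 and 0.055 m and x of chip2 in the frame of tray between -0.1 and 0.1 m and y of chip2 in the frame of tray between -0.055 and 0.055 m and x of chip3 in the frame of tray between -0.1 and 0.1 m and y of chip3 in the frame of tray between -0.055 and 0.055 m), for 0.2 s.
2. the scraper stands upright on its mat, let go (x of scraper in the frame of mat between -0.08 and 0.08 m and y of scraper in the frame of mat between -0.055 and 0.055 m and z of scraper in the frame of mat below 0.008 m and angle between scraper's own z axis and vertical below 0.1 rad and contact force between scraper and the fingers below 0.1 N), for 0.2 s.
3. the safety catch is flipped over (value of joint catch above 1.2 rad), for 0.2 s.
4. the lever is pulled down by its handle and the plate presses on the coaster (value of joint lever_angle above 1.33 rad and contact force between lever and coaster above 8 N and contact force between lever and the fingers above 3 N and distance between the grasp point and grip below 0.09 m), for 0.2 s.
At the end, for the whole second after the job is handed in: Fingers hold the handle (over 3 N), lever beyond 1.33 rad, plate pressing the coaster with over 8 N; catch beyond 1.2 rad; four chips in the tray; scraper let go, standing upright on the mat, its centre over it; coaster in place on the bed within 6 mm (all of step 1 and all of step 2 and all of step 4 and value of joint catch above 1.2 rad and x of coaster in the frame of press between -0.006 and 0.006 m and y of coaster in the frame of press between -0.006 and 0.006 m and z of coaster in the frame of press below 0.064 m); the arm keeps its last pose, push and grip.
It fails at once if the fingers push a chip (it is to be wiped with the scraper) (contact force between the fingers and chip0 above 0.5 N or contact force between the fingers and chip1 above 0.5 N or contact force between the fingers and chip2 above 0.5 N or contact force between the fingers and chip3 above 0.5 N).
It fails at once if another thing on the table is disturbed (moved more than 25 mm or tipped) (distance of any of paint_blue, paint_black, coffee_cup, glue_bottle, wire_coil, cup_stack, cutters from where it was at the start of the episode above 0.025 m or angle between any of paint_blue, paint_black, coffee_cup, glue_bottle, wire_coil, cup_stack, cutters's own z axis and vertical above 0.5 rad).
It also fails if it takes over 72 s, if anything falls off the work surface, if the arm or the gripper's body presses on something with over 40 N, if the wrist force passes 120 N, or if a joint passes its speed limit or range.

### The arm

A 7-joint arm with a two-finger parallel gripper is mounted at the origin on the work surface. World frame = base frame: x ahead of the robot, y to its left, z up, the work surface at z = 0. Lengths are in mm, angles in rad, forces in N, time in s.
With the tool pointing down it reaches from about 400 to 875 mm from the base axis. Payload 6.5 kg.
Tool frame: the origin (TCP) lies on the centre line of the jaws, within the pads' length; the fingertips stand 14 mm ahead of it and the grasp point (between the pads) lies 5 mm behind it; z points along the fingers, y is the line along which they close (so a half turn about z gives the same grasp; the last joint's range is limited). The gripper opens to 88 mm and grips with 3 to 60 N. Pads are 18 mm wide; open, the fingers measure 123 mm over their backs; the gripper's body (75 mm by 187 mm) begins 45 mm behind the grasp point.
Start: joints at [1.113, 0.536, -0.004, 1.538, 0.003, 1.067, -0.071], TCP at [248.2, -600.739, 252.716] pointing down, gripper open.
Joint ranges: [-2.7, 2.7], [-0.37, 2.16], [-1.27, 1.26], [0.24, 2.4], [-1.31, 4.45], [0.19, 1.91], [-2.76, 2.76]. Speed limits (rad/s): [2.39, 2.39, 3.14, 3.14, 3.14, 3.14, 3.14].

### API

Orientations are given as a unit quaternion [w, x, y, z].
In Python, from plant import read_state, viewer, order, spotter gives the robot as it stands.
- The arm moves only by the shell command python3 -m inch 'ROWS' [OPENING] [FORCE]. ROWS is JSON, a list of rows, each an object with "delta_pos": the shift along the tool's x, y, z in mm, a list of three; "rotation": the turn, a rotation vector about the tool's x, y, z in degrees, a list of three. In form: [{"delta_pos": [tx, ty, tz], "rotation": [rx, ry, rz]}, ...]. A call has exactly 8 rows; each row shifts and turns the commanded pose from where the row before left it, along the tool's axes as they then stand; what a row does not reach is not made up. A row lasts 1/12 s, in which the tool goes at most 41.7 mm and 7.16 degrees, less where a joint would pass 70% of its speed; a pose out of reach is approached as far as the arm can. A call with a gripper value outside its range is refused whole. OPENING is the opening, from 0 (shut) to 1 (fully open), set as the call begins (- or left out, the last holds). The fingers move at their own pace and stop on an object; FORCE is the grip in N (left out, the last holds). Time passes only in rows, so rows that do not move let the fingers close, or fill a call up. It gives the time, the measured TCP pose, the force, the opening and the grip force at its end, in the units of the state.
- read_state(): the state, without advancing time (a new reading comes with each control period).
- viewer.snapshot(name): name is "scene" or "top" or "wrist"; returns (picture, depth): 384x512x3 uint8, blue, green, red; 384x512 float32, mm along the optical axis (not along the pixel's ray), 0 where there is no reading.
- viewer.camera_info(name): a dict with "intrinsics" (3x3 intrinsics, pixels), "world_from_camera" (4x4, takes a point from camera to world coordinates). Camera axes: x right, y down, z forward; pixel columns grow to the right and rows downward; lengths in mm; the calibration is good to about 2 mm. The wrist camera is an equidistant fisheye: a pixel r from the principal point sees the ray r / f radians off the axis. A picture is of the moment at which its call begins: read the wrist's pose just before it. camera_info takes no time and is no camera call; for the wrist camera it gives the pose at the moment of the call.
- order.sign_off(): hands the job in; it is judged then, once.
Trained networks look in the newest picture that a camera, given by its name, has taken for a name from the list of things; names that differ only in an ending like _2 or _b are one class to them, and where a whole thing is asked for, a point or a joint stands for the part that bears it (a point fixed in the world has none). Each returns a list of dicts, best first, with "conf" (0 to 1); they miss things now and then, are a little off and sometimes report something else, mostly with a low value. They report only what shows in the picture. A call takes as long as a camera call.
- spotter.recognise(camera, label): "at" ([x, y, z] in mm, in the coordinates of the camera as it stood for that picture, good to about 4 mm: the middle of the surface that is visible of it).
- spotter.outline_of(camera, label): "pixels" (384x512 bool, what is visible of it).
- spotter.mark_of(camera, label): "at" ([x, y, z] in mm, in the coordinates of the camera as it stood for that picture, good to about 4 mm: a listed point, or the origin of a listed thing).
The state is a dict: "clock": time; "q": joint angles; "qvel": joint speeds; "effort": joint torques, N m; "ee_pos": TCP position; "ee_rot": TCP orientation; "wrist_force": force on the tool from outside, world axes, zero at the start; "wrist_torque": the same for the moment, N m; "finger_gap": finger opening in mm; "gripper_force": force on a finger pad.
Only numpy, scipy, OpenCV 4.12 (cv2) and the standard library are available. Lean on these libraries where they do the work, as an engineer would, in place of code of your own. Each camera call takes 0.05 s, during which the arm holds its last target. There are 200 camera calls.

## Working session

There is one attempt and no reset: what is moved stays moved. The work goes in short steps, Python scripts to look and compute and a shell command to move; the robot and the scene stay as the last step left them, time stands still between calls to the robot, and variables do not carry over. Pictures are saved under pics/ and viewed, at most 12 in all, crops included, and the job is handed in when it is done.

```bash
ls; mkdir -p pics; cat > h.py <<'E'
import numpy as np,cv2
from plant import read_state,viewer,order,spotter
from scipy.spatial.transform import Rotation as R
def w(cam,p):
    T=np.array(viewer.camera_info(cam)["world_from_camera"]);return (T@np.r_[p,1])[:3]
def marks(cam,names,f="mark_of"):
    for n in names:
        r=getattr(spotter,f)(cam,n)
        print(cam,f,n,[(np.round(w(cam,d["at"])).tolist(),round(d["conf"],2)) for d in r[:2]])
def tool():
    s=read_state();q=s["ee_rot"];return np.array(s["ee_pos"]),R.from_quat([q[1],q[2],q[3],q[0]])
def st():
    s=read_state();p,r=tool();print(round(s["clock"],2),np.round(p,1),"\nx",r.as_matrix()[:,0].round(3),"y",r.as_matrix()[:,1].round(3),"z",r.as_matrix()[:,2].round(3),"gap",s["finger_gap"],"F",np.round(s["wrist_force"],1),"g",s["gripper_force"],"q",np.round(s["q"],2))
E
python3 - <<'E'
from h import *
st()
for c in("scene","top"):
    im,d=viewer.snapshot(c);cv2.imwrite(f"pics/{c}0.png",im)
    marks(c,["press","bed","hinge","grip","tab","coaster","tray","mat","scraper","chip0","chip1","chip2","chip3","glue_bottle","coffee_cup","cup_stack","cutters"])
    print(np.round(viewer.camera_info(c)["world_from_camera"],2).tolist())
E
```

```text
pics
0.0 [ 248.  -600.2  251.9] 
x [ 0.924  0.382 -0.   ] y [ 0.382 -0.924 -0.002] z [-0.001  0.002 -1.   ] gap 88.28847015709822 F [-0.5  0.1  0.2] g 0.0 q [ 1.11  0.54 -0.    1.54  0.    1.07 -0.07]
scene mark_of press [([590.0, -35.0, -3.0], 0.97)]
scene mark_of bed [([595.0, -31.0, 57.0], 0.9)]
scene mark_of hinge [([692.0, -53.0, 88.0], 0.67)]
scene mark_of grip [([654.0, -44.0, 304.0], 0.73)]
scene mark_of tab [([618.0, 122.0, 168.0], 0.5)]
scene mark_of coaster [([592.0, -37.0, 60.0], 0.73)]
scene mark_of tray [([598.0, -68.0, 71.0], 0.7), ([653.0, -43.0, 303.0], 0.68)]
scene mark_of mat [([426.0, 324.0, 2.0], 0.64)]
scene mark_of scraper [([412.0, 326.0, 5.0], 0.92), ([558.0, -7.0, 72.0], 0.59)]
scene mark_of chip0 [([558.0, -63.0, 72.0], 0.53), ([615.0, -33.0, 70.0], 0.5)]
scene mark_of chip1 [([558.0, -63.0, 72.0], 0.53), ([615.0, -33.0, 70.0], 0.5)]
scene mark_of chip2 [([558.0, -63.0, 72.0], 0.53), ([615.0, -33.0, 70.0], 0.5)]
scene mark_of chip3 [([558.0, -63.0, 72.0], 0.53), ([615.0, -33.0, 70.0], 0.5)]
scene mark_of glue_bottle [([670.0, -401.0, -2.0], 0.68)]
scene mar
[... 885 characters left out ...]
62)]
top mark_of chip0 [([559.0, -1.0, 74.0], 0.61), ([594.0, -62.0, 74.0], 0.57)]
top mark_of chip1 [([559.0, -1.0, 74.0], 0.61), ([594.0, -62.0, 74.0], 0.57)]
top mark_of chip2 [([559.0, -1.0, 74.0], 0.61), ([594.0, -62.0, 74.0], 0.57)]
top mark_of chip3 [([559.0, -1.0, 74.0], 0.61), ([594.0, -62.0, 74.0], 0.57)]
top mark_of glue_bottle [([672.0, -404.0, 2.0], 0.81)]
top mark_of coffee_cup [([524.0, -425.0, -4.0], 0.85)]
top mark_of cup_stack [([636.0, 337.0, 3.0], 0.41), ([611.0, -27.0, 73.0], 0.15)]
top mark_of cutters [([355.0, -201.0, -1.0], 0.68), ([558.0, -65.0, 73.0], 0.49)]
[[0.01, -0.99, 0.12, 378.82], [-1.0, -0.01, 0.01, 5.43], [-0.0, -0.12, -0.99, 1368.16], [0.0, 0.0, 0.0, 1.0]]
```

View pics/top0.png

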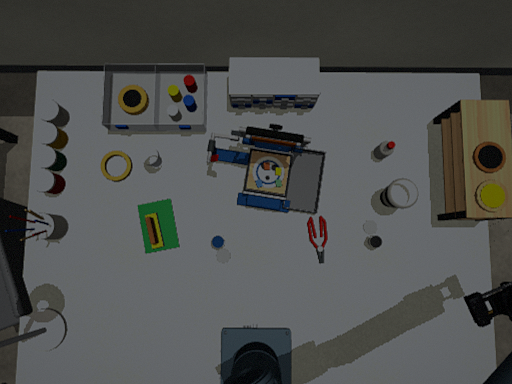

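View pics/scene0.png

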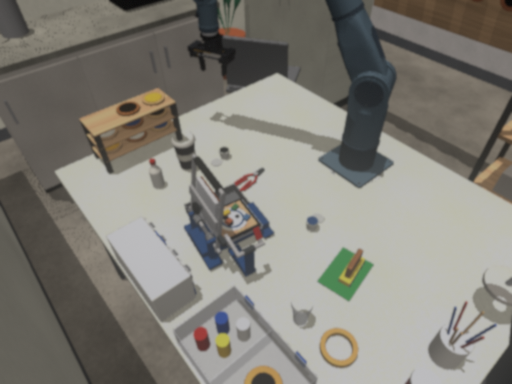

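```bash
cat >> h.py <<'E'
def cloud(c,d):
    i=viewer.camera_info(c);K=np.array(i["intrinsics"]);T=np.array(i["world_from_camera"])
    v,u=np.mgrid[:384,:512];P=np.stack([(u-K[0,2])/K[0,0]*d,(v-K[1,2])/K[1,1]*d,d],-1)
    return P@T[:3,:3].T+T[:3,3]
E
python3 - <<'E'
from h import *
im,d=viewer.snapshot("top");P=cloud("top",d)
hsv=cv2.cvtColor(im,cv2.COLOR_BGR2HSV)
def fit(n,m):
    q=P[m&(d>0)];
    if len(q)<5: print(n,len(q));return
    r=cv2.minAreaRect(q[:,:2].astype(np.float32));print(n,len(q),np.round(q.mean(0)),np.round(r[0]),np.round(r[1]),round(r[2],1))
Z=P[...,2];X=P[...,0];Y=P[...,1]
def box(x0,x1,y0,y1,z0,z1): return (X>x0)&(X<x1)&(Y>y0)&(Y<y1)&(Z>z0)&(Z<z1)
fit("scr base",box(330,520,240,410,14,26)); fit("rib",box(330,520,240,410,55,90))
g=(hsv[...,0]>35)&(hsv[...,0]<85)&(hsv[...,1]>70)
fit("mat",box(300,550,220,430,-10,12)&g)
fit("mat+scr",box(300,550,220,430,-10,90)&(g|(Z>14)))
fit("bar",box(600,720,-150,70,285,330))
fit("bed",box(480,700,-160,80,50,90)); fit("coaster",box(480,700,-160,80,78,90))
fit("tab",box(560,680,80,200,140,200))
m=box(520,680,-120,40,76.5,95); n,l,s,c=cv2.connectedComponentsWithStats(m.astype(np.uint8))
for k in range(1,n):
    if s[k,4]>8: fit("chip",l==k)
E
```

```text
scr base 189 [411. 320.  21.] [411. 327.] [110.  37.] 14.8
rib 175 [410. 327.  71.] [410. 328.] [83. 17.] 15.1
mat 1217 [430. 316.   4.] [425. 321.] [159. 113.] 12.4
mat+scr 1647 [424. 318.  14.] [425. 321.] [159. 113.] 12.4
bar 569 [652. -42. 308.] [654. -42.] [187.  22.] 81.3
bed 2112 [592. -34.  71.] [589. -45.] [197. 204.] 84.0
coaster 189 [604. -49.  82.] [616. -48.] [197. 149.] 84.0
tab 173 [639. 135. 155.] [643. 132.] [73. 36.] 1.0
chip 40 [611. -28.  81.] [610. -28.] [22. 16.] 0.4
chip 46 [594. -64.  80.] [594. -64.] [17. 26.] 80.8
chip 44 [557.  -4.  80.] [557.  -4.] [24. 18.] 18.7
chip 39 [559. -64.  81.] [561. -64.] [28. 17.] 17.1
```

The top view shows the press at about (270,170), with the tray to its right at (305,180), the red catch at (213,157), the mat and scraper at (155,228), and the cutters at (318,235). The scene view agrees: the lever is open and the four chips lie on the coaster.

```bash
python3 - <<'E'
from h import *
ex=np.array([.9885,-.151]);ey=np.array([.151,.9885]);c=np.array([593,-33.])
for cam in("top","scene"):
    im,d=viewer.snapshot(cam);P=cloud(cam,d).reshape(-1,3)
    x=(P[:,:2]-c)@ex;y=(P[:,:2]-c)@ey;z=P[:,2]
    print(cam)
    for yy in range(-180,220,20):
        row=[]
        for xx in range(-150,130,15):
            m=(abs(x-xx)<7.5)&(abs(y-yy)<10)&(d.ravel()>0)
            row.append(int(z[m].max()) if m.any() else -99)
        print(yy,row)
    print("x cols",list(range(-150,130,15)))
    m=(abs(x)<14)&(abs(y-165)<40)&(z>120);print("tab",np.c_[x,y,z][m].round().min(0),np.c_[x,y,z][m].round().max(0))
E
```

```text
top
-180 [13, 10, 10, 37, 39, 43, 43, 38, 38, 41, 43, 43, 39, 39, 43, 36, 41, 4, 3]
-160 [12, 14, 13, 40, 41, 37, 40, 40, 28, 18, 42, 17, 40, 30, 34, 43, 35, 41, 3]
-140 [6, 5, 5, 42, 39, 8, 9, 7, 5, 7, 7, 11, 7, 7, 5, 6, 36, 45, 4]
-120 [1, 5, 4, 42, 39, 7, 7, 11, 5, 6, 8, 8, 8, 7, 6, 10, 36, 40, 3]
-100 [4, 8, 4, 40, 41, 7, 6, 8, 4, 8, 7, 6, 9, 7, 308, 203, 93, 88, -4]
-80 [6, 4, 5, 43, 40, 21, 5, 7, 9, 7, 7, 6, 8, 308, 312, 309, 167, 93, -99]
-60 [4, 3, 5, 44, 47, 73, 75, 74, 75, 74, 74, 76, 74, 304, 315, 312, 99, 27, -99]
-40 [3, 4, 3, 48, 49, 74, 74, 84, 84, 81, 83, 86, 76, 309, 316, 311, 84, -99, -99]
-20 [4, 4, 5, 49, 49, 72, 75, 77, 87, 82, 82, 84, 75, 308, 315, 312, 46, 201, 204]
0 [7, 8, 3, 50, 51, 72, 77, 77, 76, 77, 79, 82, 81, 310, 318, 310, 51, 208, 207]
20 [5, 4, 4, 48, 49, 76, 76, 84, 83, 77, 81, 82, 81, 307, 315, 310, 47, 203, 204]
40 [7, 4, 6, 50, 49, 72, 78, 86, 81, 77, 79, 76, 76, 305, 317, 311, 91, 40, -99]
60 [6, 2, 5, 45, 46, 69, 76, 73, 77, 78, 78, 74, 76, 310, 318, 310, 106, 17, -99]
80 [4, 4, 6, 21, 24, 21, 6, 5, 4, 3, 4, 34, 38, 304, 312, 308, 160, 91, -99]
[... 1640 characters left out ...]
 77, 74, 78, 76, 307, 314, 312, 211, 188, 108]
80 [6, 4, 5, 22, 23, 23, 3, 4, 7, 5, 6, 33, 36, 302, 315, 308, 221, 188, 99]
100 [6, 4, 6, 6, 4, 4, 3, 3, 4, -1, -99, 33, 38, 34, 309, 304, 219, 140, 26]
120 [4, 3, 5, 4, 5, 2, 5, 4, 4, 5, 0, -99, 35, 36, 34, 156, 151, 143, 5]
140 [6, 4, 5, 4, 5, 5, 4, 5, 6, 184, 185, -99, 34, 36, 35, 153, 4, 4, 3]
160 [6, 7, 3, 4, 4, 5, 8, 5, 4, 184, 186, 182, -99, 36, 142, 150, 4, 6, 6]
180 [4, 4, 5, 5, 2, 6, 5, 6, 6, 148, 167, 162, 152, 152, 152, 148, 4, 2, 4]
200 [4, 6, 4, 4, 4, 5, 3, 5, 5, 3, 4, 5, 3, 7, 4, 5, 8, -99, -99]
x cols [-150, -135, -120, -105, -90, -75, -60, -45, -30, -15, 0, 15, 30, 45, 60, 75, 90, 105, 120]
tab [-10. 147. 141.] [ 14. 185. 187.]
```

```bash
python3 -m inch '[{"delta_pos":[0,0,0],"rotation":[0,0,7]},{"delta_pos":[24,-29,0],"rotation":[0,0,0]},{"delta_pos":[24,-29,0],"rotation":[0,0,0]},{"delta_pos":[24,-29,0],"rotation":[0,0,0]},{"delta_pos":[24,-29,0],"rotation":[0,0,0]},{"delta_pos":[24,-29,0],"rotation":[0,0,0]},{"delta_pos":[24,-29,0],"rotation":[0,0,0]},{"delta_pos":[24,-29,0],"rotation":[0,0,0]}]' 1 40
python3 -m inch '[{"delta_pos":[22,-27,0],"rotation":[0,0,0]},{"delta_pos":[22,-27,0],"rotation":[0,0,0]},{"delta_pos":[22,-27,0],"rotation":[0,0,0]},{"delta_pos":[22,-27,0],"rotation":[0,0,0]},{"delta_pos":[22,-28,0],"rotation":[0,0,0]},{"delta_pos":[12,-33,0],"rotation":[0,0,0]},{"delta_pos":[12,-33,0],"rotation":[0,0,0]},{"delta_pos":[12,-33,0],"rotation":[0,0,0]}]'
python3 -m inch '[{"delta_pos":[12,-33,0],"rotation":[0,0,0]},{"delta_pos":[12,-33,0],"rotation":[0,0,0]},{"delta_pos":[12,-33,0],"rotation":[0,0,0]},{"delta_pos":[12,-33,0],"rotation":[0,0,0]},{"delta_pos":[12,-33,0],"rotation":[0,0,0]},{"delta_pos":[12,-33,0],"rotation":[0,0,0]},{"delta_pos":[12,-33,0],"rotation":[0,0,0]},{"delta_pos":[0,0,0],"rotation":[0,0,0]}]'
python3 -c "from h import *;st()"
```

```text
clock: 2.62
ee_pos: [356.5, -358.7, 253.0]
ee_rot: [0.0, 0.991, 0.134, 0.0]
wrist_force: [0.8, -0.6, -0.8]
finger_gap: 88.4
gripper_force: 0.0
clock: 3.28
ee_pos: [434.3, -93.3, 253.0]
ee_rot: [0.0, 0.991, 0.134, 0.0]
wrist_force: [-0.7, -0.8, -0.1]
finger_gap: 87.8
gripper_force: 0.0
clock: 3.95
ee_pos: [453.4, 157.7, 253.4]
ee_rot: [-0.002, 0.99, 0.139, 0.001]
wrist_force: [0.5, 0.2, 0.4]
finger_gap: 88.0
gripper_force: 0.0
3.95 [453.4 157.7 253.4] 
x [0.961 0.275 0.003] y [ 0.275 -0.961 -0.004] z [ 0.002  0.005 -1.   ] gap 88.01267471416777 F [0.5 0.2 0.4] g 0.0 q [-0.07  0.27 -0.41  1.96  0.13  0.93 -1.84]
```

```bash
python3 -m inch '[{"delta_pos":[1,-29,10],"rotation":[0,0,1]},{"delta_pos":[1,-29,10],"rotation":[0,0,0]},{"delta_pos":[1,-29,20],"rotation":[0,0,0]},{"delta_pos":[1,-29,20],"rotation":[0,0,0]},{"delta_pos":[0,-29,20],"rotation":[0,0,0]},{"delta_pos":[0,-29,15],"rotation":[0,0,0]},{"delta_pos":[0,0,0],"rotation":[0,0,0]},{"delta_pos":[0,0,0],"rotation":[0,0,0]}]'
python3 - <<'E'
from h import *
st()
viewer.snapshot("wrist");im,_=viewer.snapshot("wrist");cv2.imwrite("pics/w1.png",im)
marks("wrist",["scraper","mat"])
im,d=viewer.snapshot("scene");P=cloud("scene",d);m=(abs(P[...,0]-411)<60)&(abs(P[...,1]-327)<45)&(P[...,2]>55)&(P[...,2]<85)
q=P[m];print(len(q));r=cv2.minAreaRect(q[:,:2].astype(np.float32));print(r)
E
```

```text
clock: 4.62
ee_pos: [412.3, 320.7, 157.0]
ee_rot: [0.0, 0.992, 0.128, -0.001]
wrist_force: [0.4, -0.8, -0.1]
finger_gap: 88.1
gripper_force: 0.0
4.62 [412.3 320.7 157. ] 
x [ 0.967  0.253 -0.002] y [ 0.253 -0.967 -0.   ] z [-0.002 -0.    -1.   ] gap 88.05466060725317 F [ 0.4 -0.8 -0.1] g 0.0 q [-0.42  0.49 -0.41  1.93  0.27  0.78 -2.3 ]
wrist mark_of scraper [([408.0, 328.0, 2.0], 0.83)]
wrist mark_of mat [([430.0, 319.0, -1.0], 0.7)]
162
((412.0647888183594, 327.0458068847656), (84.18406677246094, 16.455217361450195), 14.82865047454834)
```

View pics/w1.png

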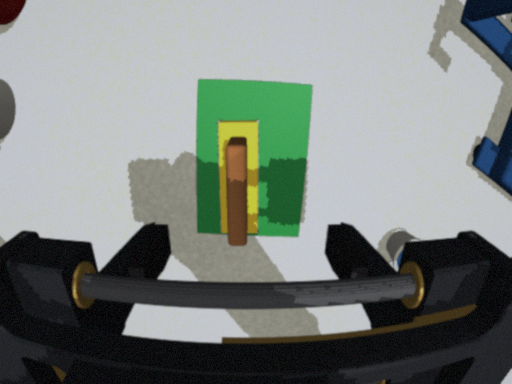

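The rib stands at (237,190), between the fingers and parallel to them. It needs about 7 mm in −ty, then I can descend and grip.

```bash
python3 -m inch '[{"delta_pos":[0,-7,0],"rotation":[0,0,0]},{"delta_pos":[0,0,20],"rotation":[0,0,0]},{"delta_pos":[0,0,20],"rotation":[0,0,0]},{"delta_pos":[0,0,20],"rotation":[0,0,0]},{"delta_pos":[0,0,17],"rotation":[0,0,0]},{"delta_pos":[0,0,10],"rotation":[0,0,0]},{"delta_pos":[0,0,7],"rotation":[0,0,0]},{"delta_pos":[0,0,0],"rotation":[0,0,0]}]'
python3 -m inch '[{"delta_pos":[0,0,0],"rotation":[0,0,0]},{"delta_pos":[0,0,0],"rotation":[0,0,0]},{"delta_pos":[0,0,0],"rotation":[0,0,0]},{"delta_pos":[0,0,0],"rotation":[0,0,0]},{"delta_pos":[0,0,0],"rotation":[0,0,0]},{"delta_pos":[0,0,0],"rotation":[0,0,0]},{"delta_pos":[0,0,0],"rotation":[0,0,0]},{"delta_pos":[0,0,0],"rotation":[0,0,0]}]' 0 40
python3 -c "from h import *;st()"
```

```text
clock: 5.53
ee_pos: [411.5, 326.0, 62.9]
ee_rot: [0.0, 0.992, 0.126, -0.001]
wrist_force: [-0.6, -0.2, 0.2]
finger_gap: 88.4
gripper_force: 0.0
clock: 6.2
ee_pos: [411.9, 326.3, 63.8]
ee_rot: [-0.0, 0.992, 0.126, 0.0]
wrist_force: [-1.0, 0.3, -0.4]
finger_gap: 36.9
gripper_force: 0.0
6.2 [411.9 326.3  63.8] 
x [0.968 0.249 0.   ] y [ 0.249 -0.968 -0.   ] z [ 0.  0. -1.] gap 36.9368220464422 F [-1.   0.3 -0.4] g 0.0 q [-0.49  0.64 -0.34  1.96  0.37  0.59 -2.39]
```

```bash
python3 -m inch '[{"delta_pos":[0,0,0],"rotation":[0,0,0]},{"delta_pos":[0,0,0],"rotation":[0,0,0]},{"delta_pos":[0,0,0],"rotation":[0,0,0]},{"delta_pos":[0,0,0],"rotation":[0,0,0]},{"delta_pos":[0,0,0],"rotation":[0,0,0]},{"delta_pos":[0,0,0],"rotation":[0,0,0]},{"delta_pos":[0,0,0],"rotation":[0,0,0]},{"delta_pos":[0,0,0],"rotation":[0,0,0]}]' 0 40
python3 -m inch '[{"delta_pos":[0,0,-5],"rotation":[0,0,0]},{"delta_pos":[0,0,-15],"rotation":[0,0,0]},{"delta_pos":[0,0,-25],"rotation":[0,0,0]},{"delta_pos":[0,0,-30],"rotation":[0,0,0]},{"delta_pos":[0,0,-30],"rotation":[0,0,0]},{"delta_pos":[0,0,-30],"rotation":[0,0,0]},{"delta_pos":[0,0,-15],"rotation":[0,0,0]},{"delta_pos":[0,0,0],"rotation":[0,0,0]}]'
python3 -c "from h import *;st()"
```

```text
clock: 6.87
ee_pos: [411.7, 326.1, 63.6]
ee_rot: [0.0, 0.992, 0.126, -0.0]
wrist_force: [-1.1, 0.2, -2.0]
finger_gap: 16.1
gripper_force: 39.7
clock: 7.53
ee_pos: [413.4, 327.8, 217.6]
ee_rot: [-0.002, 0.992, 0.126, 0.003]
wrist_force: [-0.1, 0.4, -1.3]
finger_gap: 15.9
gripper_force: 39.7
7.53 [413.4 327.8 217.6] 
x [0.968 0.249 0.006] y [ 0.249 -0.968 -0.003] z [ 0.005  0.004 -1.   ] gap 15.920734866034007 F [-0.1  0.4 -1.3] g 39.73098581017446 q [-0.4   0.41 -0.45  1.88  0.22  0.9  -2.27]
```

```bash
python3 -m inch '[{"delta_pos":[1,30,-10],"rotation":[0,0,0]},{"delta_pos":[1,34,-10],"rotation":[0,0,0]},{"delta_pos":[1,34,-10],"rotation":[0,0,0]},{"delta_pos":[1,34,0],"rotation":[0,0,0]},{"delta_pos":[1,34,0],"rotation":[0,0,0]},{"delta_pos":[1,34,0],"rotation":[0,0,0]},{"delta_pos":[1,34,0],"rotation":[0,0,0]},{"delta_pos":[0,0,0],"rotation":[0,0,5]}]'
python3 -m inch '[{"delta_pos":[0,0,0],"rotation":[0,0,6]},{"delta_pos":[0,0,0],"rotation":[0,0,6]},{"delta_pos":[0,0,0],"rotation":[0,0,6]},{"delta_pos":[0,0,0],"rotation":[0,0,0]},{"delta_pos":[0,0,0],"rotation":[0,0,0]},{"delta_pos":[0,0,0],"rotation":[0,0,0]},{"delta_pos":[0,0,0],"rotation":[0,0,0]},{"delta_pos":[0,0,0],"rotation":[0,0,0]}]'
python3 -c "from h import *;st()"
```

```text
clock: 8.2
ee_pos: [477.9, 93.2, 242.2]
ee_rot: [0.002, 0.997, 0.078, -0.001]
wrist_force: [0.8, -0.2, -1.2]
finger_gap: 15.6
gripper_force: 39.7
clock: 8.87
ee_pos: [476.9, 101.4, 243.5]
ee_rot: [0.0, 0.997, -0.074, -0.0]
wrist_force: [1.0, 0.5, -1.3]
finger_gap: 15.8
gripper_force: 39.7
8.87 [476.9 101.4 243.5] 
x [ 0.989 -0.147 -0.   ] y [-0.147 -0.989  0.   ] z [-0. -0. -1.] gap 15.750480759204988 F [ 1.   0.5 -1.3] g 39.73074209919602 q [-0.04  0.29 -0.3   1.95  0.11  0.91 -2.12]
```

```bash
python3 -m inch '[{"delta_pos":[20,12,0],"rotation":[0,0,0]},{"delta_pos":[25,14,0],"rotation":[0,0,0]},{"delta_pos":[26,14,0],"rotation":[0,0,0]},{"delta_pos":[25,13,0],"rotation":[0,0,0]},{"delta_pos":[25,12,0],"rotation":[0,0,0]},{"delta_pos":[0,0,0],"rotation":[4,0,0]},{"delta_pos":[0,0,0],"rotation":[4,0,0]},{"delta_pos":[0,0,0],"rotation":[0,0,0]}]'
python3 -m inch '[{"delta_pos":[0,3,20],"rotation":[0,0,0]},{"delta_pos":[0,3,20],"rotation":[0,0,0]},{"delta_pos":[0,3,20],"rotation":[0,0,0]},{"delta_pos":[0,2,15],"rotation":[0,0,0]},{"delta_pos":[0,1,10],"rotation":[0,0,0]},{"delta_pos":[0,0,0],"rotation":[0,0,0]},{"delta_pos":[0,0,0],"rotation":[0,0,0]},{"delta_pos":[0,0,0],"rotation":[0,0,0]}]'
python3 - <<'E'
from h import *
st();p,r=tool();ex=np.array([.9885,-.151]);ey=np.array([.151,.9885]);c=np.array([593,-33.])
print("press",(p[:2]-c)@ex,(p[:2]-c)@ey)
for a in("wrist","scene"):
    im,_=viewer.snapshot(a)
    if a=="scene": im=cv2.resize(im[140:290,160:310],(600,600))
    cv2.imwrite(f"pics/{a}2.png",im)
E
```

```text
clock: 9.53
ee_pos: [587.0, 15.2, 242.9]
ee_rot: [-0.07, 0.995, -0.077, 0.005]
wrist_force: [0.0, -1.3, -2.0]
finger_gap: 15.8
gripper_force: 39.7
clock: 10.2
ee_pos: [587.7, 19.5, 158.9]
ee_rot: [-0.069, 0.995, -0.074, 0.006]
wrist_force: [-0.2, -0.7, -0.6]
finger_gap: 15.9
gripper_force: 39.7
10.2 [587.7  19.5 158.9] 
x [ 0.989 -0.148  0.002] y [-0.146 -0.979 -0.139] z [ 0.022  0.137 -0.99 ] gap 15.86453424314714 F [-0.2 -0.7 -0.6] g 39.7292785882064 q [ 0.17  0.56 -0.28  1.79  0.02  0.78 -1.8 ]
press -13.173628703393993 51.08245303753166
```

View pics/wrist2.png

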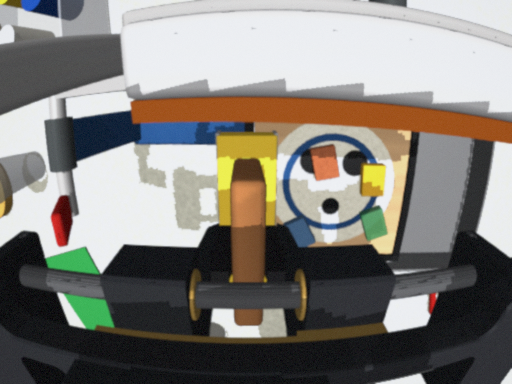

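The wrist view shows the blue chip at (300,230), just ahead of the scraper's edge at (277,180). The other three chips are further towards the tray, and the catch tab at (62,218) is clear. Next I lower it gently.

```bash
python3 -m inch '[{"delta_pos":[0,-1,4],"rotation":[0,0,0]},{"delta_pos":[0,0.5,4],"rotation":[0,0,0]},{"delta_pos":[0,0.5,4],"rotation":[0,0,0]},{"delta_pos":[0,0.5,4],"rotation":[0,0,0]},{"delta_pos":[0,0.5,4],"rotation":[0,0,0]},{"delta_pos":[0,0.3,2],"rotation":[0,0,0]},{"delta_pos":[0,0.2,1],"rotation":[0,0,0]},{"delta_pos":[0,0,0],"rotation":[0,0,0]}]'
python3 - <<'E'
from h import *
st()
im,_=viewer.snapshot("scene");cv2.imwrite("pics/s3.png",cv2.resize(im[140:290,160:310],(600,600),interpolation=cv2.INTER_CUBIC))
E
```

```text
clock: 10.97
ee_pos: [587.0, 20.8, 134.5]
ee_rot: [-0.07, 0.995, -0.074, 0.005]
wrist_force: [-0.4, -0.3, -1.9]
finger_gap: 16.0
gripper_force: 39.7
10.97 [587.   20.8 134.5] 
x [ 0.989 -0.149 -0.001] y [-0.147 -0.979 -0.139] z [ 0.02   0.138 -0.99 ] gap 15.950228797229832 F [-0.4 -0.3 -1.9] g 39.72925200228019 q [ 0.17  0.59 -0.28  1.8   0.03  0.74 -1.8 ]
```

View pics/s3.png

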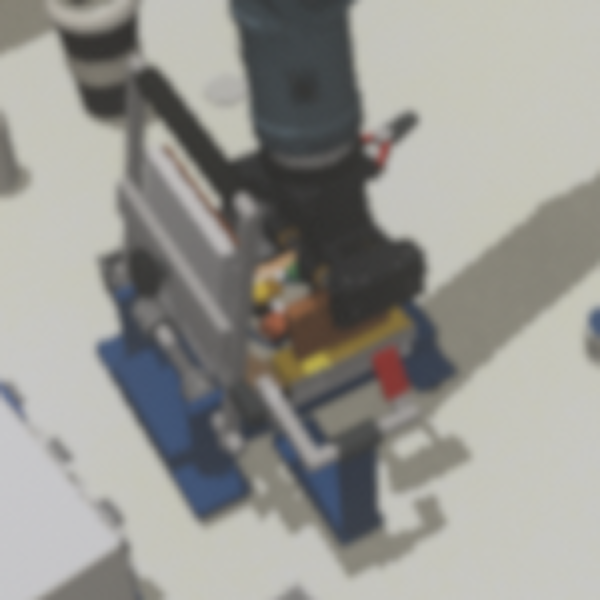

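```bash
python3 -m inch '[{"delta_pos":[0,2,0.7],"rotation":[0,0,0]},{"delta_pos":[0,6,-0.84],"rotation":[0,0,0]},{"delta_pos":[0,7,-0.98],"rotation":[0,0,0]},{"delta_pos":[0,7,-0.98],"rotation":[0,0,0]},{"delta_pos":[0,7,-0.98],"rotation":[0,0,0]},{"delta_pos":[0,7,-0.98],"rotation":[0,0,0]},{"delta_pos":[0,7,-0.98],"rotation":[0,0,0]},{"delta_pos":[0,7,-0.98],"rotation":[0,0,0]}]'
python3 - <<'E'
from h import *
im,_=viewer.snapshot("wrist");cv2.imwrite("pics/w4.png",im)
E
```

```text
clock: 11.68
ee_pos: [579.6, -29.9, 134.0]
ee_rot: [-0.07, 0.995, -0.075, 0.005]
wrist_force: [0.4, 0.6, -1.4]
finger_gap: 15.7
gripper_force: 39.7
```

View pics/w4.png

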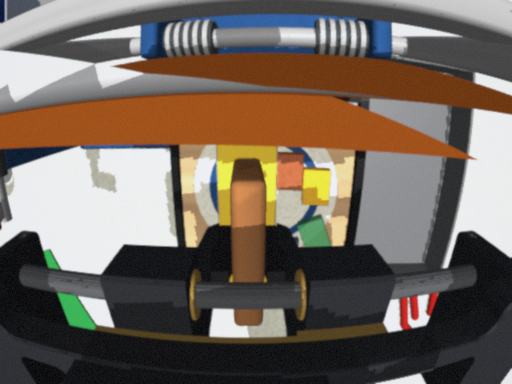

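The red chip (290,172) and yellow chip (315,187) are being pushed along, green is at (314,232), and blue is hidden behind the finger. I'll keep wiping.

```bash
python3 -m inch '[{"delta_pos":[0,6,-0.84],"rotation":[0,0,0]},{"delta_pos":[0,7,-0.98],"rotation":[0,0,0]},{"delta_pos":[0,7,-0.98],"rotation":[0,0,0]},{"delta_pos":[0,7,-0.98],"rotation":[0,0,0]},{"delta_pos":[0,7,-0.98],"rotation":[0,0,0]},{"delta_pos":[0,7,-0.98],"rotation":[0,0,0]},{"delta_pos":[0,7,-0.98],"rotation":[0,0,0]},{"delta_pos":[0,7,-0.98],"rotation":[0,0,0]}]'
python3 -m inch '[{"delta_pos":[0,6,-0.84],"rotation":[0,0,0]},{"delta_pos":[0,6,-0.84],"rotation":[0,0,0]},{"delta_pos":[0,6,-0.84],"rotation":[0,0,0]},{"delta_pos":[0,6,-0.84],"rotation":[0,0,0]},{"delta_pos":[0,6,-0.84],"rotation":[0,0,0]},{"delta_pos":[0,0,0],"rotation":[0,0,0]},{"delta_pos":[0,0,0],"rotation":[0,0,0]},{"delta_pos":[0,0,0],"rotation":[0,0,0]}]'
python3 - <<'E'
from h import *
st()
im,_=viewer.snapshot("top");cv2.imwrite("pics/t5.png",cv2.resize(im[115:225,210:345],None,fx=4,fy=4,interpolation=cv2.INTER_CUBIC))
E
```

```text
clock: 12.4
ee_pos: [571.4, -84.8, 133.8]
ee_rot: [-0.069, 0.995, -0.074, 0.005]
wrist_force: [0.6, -0.0, -1.0]
finger_gap: 15.7
gripper_force: 39.7
clock: 13.07
ee_pos: [567.0, -113.4, 133.8]
ee_rot: [-0.07, 0.995, -0.074, 0.005]
wrist_force: [0.2, -0.6, -1.0]
finger_gap: 16.0
gripper_force: 39.7
13.07 [ 567.  -113.4  133.8] 
x [ 0.989 -0.148 -0.   ] y [-0.147 -0.979 -0.14 ] z [ 0.021  0.138 -0.99 ] gap 15.960050248316666 F [ 0.2 -0.6 -1. ] g 39.7292125010199 q [ 0.4   0.6  -0.28  1.8   0.02  0.77 -1.56]
```

View pics/t5.png

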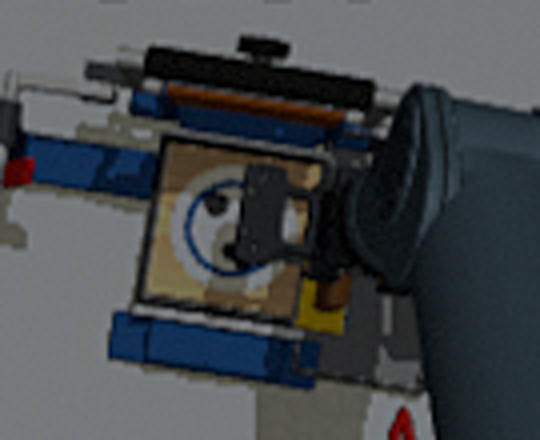

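The coaster looks bare apart from its printed motif, and the scraper is past the tray-side edge. I'll lift and check the tray.

```bash
python3 -m inch '[{"delta_pos":[0,-1,-8],"rotation":[0,0,0]},{"delta_pos":[0,-3,-20],"rotation":[0,0,0]},{"delta_pos":[0,-4,-30],"rotation":[0,0,0]},{"delta_pos":[0,-4,-30],"rotation":[0,0,0]},{"delta_pos":[0,0,-28],"rotation":[-4,0,0]},{"delta_pos":[-35,0,0],"rotation":[-4,0,0]},{"delta_pos":[-35,0,0],"rotation":[0,0,0]},{"delta_pos":[-35,0,0],"rotation":[0,0,0]}]'
python3 - <<'E'
from h import *
st()
ex=np.array([.9885,-.151]);ey=np.array([.151,.9885]);c=np.array([593,-33.])
im,_=viewer.snapshot("wrist")
for n in("chip0","chip1","chip2","chip3"):
    for r in spotter.mark_of("wrist",n)[:4]:
        a=w("wrist",r["at"]);print(n,round(r["conf"],2),a.round(),"press",((a[:2]-c)@ex).round(),((a[:2]-c)@ey).round())
cv2.imwrite("pics/w6.png",im)
E
```

```text
clock: 13.78
ee_pos: [461.9, -100.6, 251.4]
ee_rot: [0.0, 0.997, -0.073, 0.001]
wrist_force: [-0.8, 0.2, -1.2]
finger_gap: 15.8
gripper_force: 39.7
13.78 [ 461.9 -100.6  251.4] 
x [ 0.989 -0.145  0.002] y [-0.145 -0.989  0.   ] z [ 0.002 -0.    -1.   ] gap 15.804369946664988 F [-0.8  0.2 -1.2] g 39.731032874422 q [ 0.35  0.25 -0.27  1.98  0.08  0.92 -1.68]
chip0 0.76 [ 527. -116.    9.] press -53.0 -92.0
chip0 0.71 [ 551. -120.    5.] press -29.0 -93.0
chip0 0.62 [ 579. -117.    8.] press -1.0 -86.0
chip0 0.5 [ 595. -128.   16.] press 17.0 -94.0
chip1 0.76 [ 531. -117.   10.] press -48.0 -92.0
chip1 0.71 [ 555. -121.    6.] press -24.0 -93.0
chip1 0.62 [ 584. -118.    9.] press 4.0 -86.0
chip1 0.5 [ 600. -129.   17.] press 22.0 -94.0
chip2 0.76 [ 534. -117.   11.] press -45.0 -92.0
chip2 0.71 [ 558. -121.    7.] press -21.0 -92.0
chip2 0.62 [ 587. -119.   10.] press 7.0 -85.0
chip2 0.5 [ 603. -129.   18.] press 24.0 -94.0
chip3 0.76 [ 536. -117.   11.] press -44.0 -92.0
chip3 0.71 [ 560. -121.    7.] press -20.0 -92.0
chip3 0.62 [ 588. -119.   10.] press 8.0 -85.0
chip3 0.5 [ 604. -129.   18.] press 26.0 -94.0
```

View pics/w6.png

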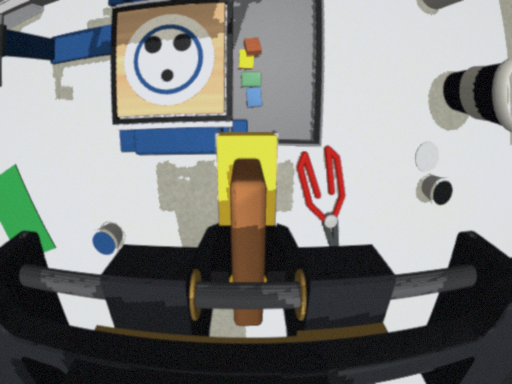

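All four chips lie in the tray, at (252,45), (246,60), (251,78) and (254,97). The coaster is bare. Next the scraper goes back to the mat.

```bash
python3 -m inch '[{"delta_pos":[-5,-31,0],"rotation":[0,0,0]},{"delta_pos":[-5,-31,0],"rotation":[0,0,0]},{"delta_pos":[-5,-31,0],"rotation":[0,0,0]},{"delta_pos":[-5,-31,0],"rotation":[0,0,0]},{"delta_pos":[-5,-31,0],"rotation":[0,0,0]},{"delta_pos":[-5,-31,0],"rotation":[0,0,0]},{"delta_pos":[-5,-31,0],"rotation":[0,0,0]},{"delta_pos":[-5,-31,0],"rotation":[0,0,0]}]'
python3 -m inch '[{"delta_pos":[0,0,0],"rotation":[0,0,-6]},{"delta_pos":[0,0,0],"rotation":[0,0,-6]},{"delta_pos":[0,0,0],"rotation":[0,0,-6]},{"delta_pos":[0,0,0],"rotation":[0,0,-5]},{"delta_pos":[0,0,0],"rotation":[0,0,0]},{"delta_pos":[0,0,0],"rotation":[0,0,0]},{"delta_pos":[0,0,0],"rotation":[0,0,0]},{"delta_pos":[0,0,0],"rotation":[0,0,0]}]'
python3 - <<'E'
from h import *
st();p,r=tool();print(r.inv().apply(np.array([419,323,70])-p))
E
```

```text
clock: 14.7
ee_pos: [461.2, 151.0, 250.8]
ee_rot: [-0.001, 0.997, -0.075, 0.001]
wrist_force: [0.7, -1.2, -2.6]
finger_gap: 15.8
gripper_force: 39.7
clock: 15.37
ee_pos: [460.2, 148.9, 250.5]
ee_rot: [-0.0, 0.992, 0.125, 0.0]
wrist_force: [0.1, -0.4, -2.0]
finger_gap: 15.7
gripper_force: 39.7
15.37 [460.2 148.9 250.5] 
x [0.969 0.248 0.   ] y [ 0.248 -0.969 -0.   ] z [ 0.  0. -1.] gap 15.694704917060594 F [ 0.1 -0.4 -2. ] g 39.73088729466852 q [ 0.    0.3  -0.48  1.95  0.17  0.94 -1.88]
[   3.12986873 -178.86856356  180.50412524]
```

```bash
python3 -m inch '[{"delta_pos":[1,-30,0],"rotation":[0,0,0]},{"delta_pos":[1,-30,0],"rotation":[0,0,0]},{"delta_pos":[1,-30,10],"rotation":[0,0,0]},{"delta_pos":[0,-30,20],"rotation":[0,0,0]},{"delta_pos":[0,-30,25],"rotation":[0,0,0]},{"delta_pos":[0,-29,25],"rotation":[0,0,0]},{"delta_pos":[0,0,25],"rotation":[0,0,0]},{"delta_pos":[0,0,25],"rotation":[0,0,0]}]'
python3 -m inch '[{"delta_pos":[0,0,20],"rotation":[0,0,0]},{"delta_pos":[0,0,15],"rotation":[0,0,0]},{"delta_pos":[0,0,10],"rotation":[0,0,0]},{"delta_pos":[0,0,4],"rotation":[0,0,0]},{"delta_pos":[0,0,4],"rotation":[0,0,0]},{"delta_pos":[0,0,1],"rotation":[0,0,0]},{"delta_pos":[0,0,0],"rotation":[0,0,0]},{"delta_pos":[0,0,0],"rotation":[0,0,0]}]'
python3 -c "from h import *;st()"
```

```text
clock: 16.03
ee_pos: [417.2, 325.4, 119.4]
ee_rot: [-0.001, 0.992, 0.127, 0.0]
wrist_force: [1.2, -0.6, -1.8]
finger_gap: 16.0
gripper_force: 39.7
clock: 16.7
ee_pos: [418.6, 323.1, 67.1]
ee_rot: [-0.0, 0.992, 0.126, 0.001]
wrist_force: [-0.7, -0.2, -2.0]
finger_gap: 15.5
gripper_force: 39.7
16.7 [418.6 323.1  67.1] 
x [0.968 0.249 0.001] y [ 0.249 -0.968 -0.   ] z [ 0.001  0.001 -1.   ] gap 15.524656302015755 F [-0.7 -0.2 -2. ] g 39.731090428405764 q [-0.43  0.65 -0.4   1.95  0.43  0.62 -2.43]
```

```bash
python3 -m inch '[{"delta_pos":[0,0,1.5],"rotation":[0,0,0]},{"delta_pos":[0,0,1],"rotation":[0,0,0]},{"delta_pos":[0,0,0.8],"rotation":[0,0,0]},{"delta_pos":[0,0,0],"rotation":[0,0,0]},{"delta_pos":[0,0,0],"rotation":[0,0,0]},{"delta_pos":[0,0,0],"rotation":[0,0,0]},{"delta_pos":[0,0,0],"rotation":[0,0,0]},{"delta_pos":[0,0,0],"rotation":[0,0,0]}]'
python3 -m inch '[{"delta_pos":[0,0,0],"rotation":[0,0,0]},{"delta_pos":[0,0,0],"rotation":[0,0,0]},{"delta_pos":[0,0,0],"rotation":[0,0,0]},{"delta_pos":[0,0,0],"rotation":[0,0,0]},{"delta_pos":[0,0,0],"rotation":[0,0,0]},{"delta_pos":[0,0,-10],"rotation":[0,0,0]},{"delta_pos":[0,0,-30],"rotation":[0,0,0]},{"delta_pos":[0,0,-30],"rotation":[0,0,0]}]' 1
python3 -m inch '[{"delta_pos":[0,0,-30],"rotation":[0,0,0]},{"delta_pos":[0,0,-30],"rotation":[0,0,0]},{"delta_pos":[0,0,-30],"rotation":[0,0,0]},{"delta_pos":[0,0,-30],"rotation":[0,0,0]},{"delta_pos":[0,0,0],"rotation":[0,0,0]},{"delta_pos":[0,0,0],"rotation":[0,0,0]},{"delta_pos":[0,0,0],"rotation":[0,0,0]},{"delta_pos":[0,0,0],"rotation":[0,0,0]}]' 0
python3 - <<'E'
from h import *
st()
im,d=viewer.snapshot("top");P=cloud("top",d);Z=P[...,2]
m=(abs(P[...,0]-418)<80)&(abs(P[...,1]-322)<70)
for lo,hi in((12,28),(55,85)):
    q=P[m&(Z>lo)&(Z<hi)];print(cv2.minAreaRect(q[:,:2].astype(np.float32)),q[:,2].mean())
im,_=viewer.snapshot("scene");marks("scene",["scraper"]);marks("scene",["tab"])
E
```

```text
clock: 17.37
ee_pos: [418.3, 323.0, 63.5]
ee_rot: [-0.0, 0.992, 0.126, 0.0]
wrist_force: [-0.6, -0.6, 5.4]
finger_gap: 16.0
gripper_force: 39.7
clock: 18.03
ee_pos: [417.1, 322.2, 133.5]
ee_rot: [0.001, 0.992, 0.126, -0.001]
wrist_force: [1.7, 0.0, -0.1]
finger_gap: 66.8
gripper_force: 0.0
clock: 18.7
ee_pos: [417.4, 322.1, 252.1]
ee_rot: [0.001, 0.992, 0.126, -0.001]
wrist_force: [0.0, 0.1, -0.6]
finger_gap: 17.9
gripper_force: 0.0
18.7 [417.4 322.1 252.1] 
x [ 0.968  0.25  -0.002] y [ 0.25  -0.968  0.001] z [-0.002 -0.001 -1.   ] gap 17.8890787970554 F [ 0.   0.1 -0.6] g 0.0 q [-0.31  0.38 -0.54  1.84  0.23  0.99 -2.27]
((419.5782470703125, 311.1005554199219), (109.87036895751953, 60.492828369140625), 13.550801277160645) 21.07899923257639
((417.0948486328125, 323.82757568359375), (82.77605438232422, 15.623003959655762), 14.756002426147461) 72.72270396669468
scene mark_of scraper [([416.0, 323.0, 4.0], 0.77)]
scene mark_of tab [([618.0, 122.0, 167.0], 0.7)]
```

The scraper stands on the mat at the mat's yaw. Next is the catch, with fingers closed.

```bash
python3 -m inch '[{"delta_pos":[0,30,0],"rotation":[0,0,0]},{"delta_pos":[0,30,0],"rotation":[0,0,0]},{"delta_pos":[0,30,0],"rotation":[0,0,0]},{"delta_pos":[0,30,0],"rotation":[0,0,0]},{"delta_pos":[0,30,0],"rotation":[0,0,0]},{"delta_pos":[0,30,0],"rotation":[0,0,0]},{"delta_pos":[0,29,0],"rotation":[0,0,0]},{"delta_pos":[0,0,0],"rotation":[0,0,5]}]' 0
python3 -m inch '[{"delta_pos":[0,0,0],"rotation":[0,0,6]},{"delta_pos":[0,0,0],"rotation":[0,0,6]},{"delta_pos":[0,0,0],"rotation":[0,0,6]},{"delta_pos":[0,0,0],"rotation":[0,0,0]},{"delta_pos":[0,0,0],"rotation":[0,0,0]},{"delta_pos":[0,0,0],"rotation":[0,0,0]},{"delta_pos":[0,0,0],"rotation":[0,0,0]},{"delta_pos":[0,0,0],"rotation":[0,0,0]}]' 0
python3 - <<'E'
from h import *
st();p,r=tool();print(r.inv().apply(np.array([608.9,78,169])-p))
E
```

```text
clock: 19.57
ee_pos: [471.4, 113.8, 252.3]
ee_rot: [0.002, 0.997, 0.079, -0.001]
wrist_force: [0.2, -0.1, -0.6]
finger_gap: 0.2
gripper_force: 0.0
clock: 20.23
ee_pos: [470.2, 120.4, 253.0]
ee_rot: [-0.0, 0.997, -0.074, -0.0]
wrist_force: [-0.7, 0.7, -0.6]
finger_gap: 0.5
gripper_force: 0.0
20.23 [470.2 120.4 253. ] 
x [ 0.989 -0.147 -0.   ] y [-0.147 -0.989  0.   ] z [-0.  0. -1.] gap 0.4826549257719574 F [-0.7  0.7 -0.6] g 0.0 q [-0.    0.28 -0.4   1.94  0.14  0.94 -2.19]
[143.46427984  21.53951101  83.9742656 ]
```

```bash
python3 -m inch '[{"delta_pos":[28,4,0],"rotation":[0,0,0]},{"delta_pos":[28,4,0],"rotation":[0,0,0]},{"delta_pos":[29,4,0],"rotation":[0,0,0]},{"delta_pos":[29,4,0],"rotation":[0,0,0]},{"delta_pos":[29,5,0],"rotation":[0,0,0]},{"delta_pos":[0,0,28],"rotation":[0,0,0]},{"delta_pos":[0,0,28],"rotation":[0,0,0]},{"delta_pos":[0,0,27],"rotation":[0,0,0]}]' 0
python3 -m inch '[{"delta_pos":[0,0,0],"rotation":[0,0,0]},{"delta_pos":[0,-6,0],"rotation":[0,0,0]},{"delta_pos":[0,-8,0],"rotation":[0,0,0]},{"delta_pos":[0,-8,0],"rotation":[0,0,0]},{"delta_pos":[0,-8,0],"rotation":[0,0,0]},{"delta_pos":[0,-8,0],"rotation":[0,0,0]},{"delta_pos":[0,-8,0],"rotation":[0,0,0]},{"delta_pos":[0,0,0],"rotation":[0,0,0]}]' 0
python3 -c "from h import *;st()"
```

```text
clock: 20.9
ee_pos: [609.0, 78.1, 168.9]
ee_rot: [-0.0, 0.997, -0.074, 0.0]
wrist_force: [0.3, 0.5, -0.8]
finger_gap: 0.6
gripper_force: 0.0
clock: 21.57
ee_pos: [615.6, 127.2, 170.7]
ee_rot: [-0.001, 0.997, -0.073, 0.001]
wrist_force: [0.3, -0.5, 0.3]
finger_gap: 0.5
gripper_force: 0.0
21.57 [615.6 127.2 170.7] 
x [ 0.989 -0.146  0.001] y [-0.146 -0.989 -0.002] z [ 0.001  0.002 -1.   ] gap 0.4761194503392572 F [ 0.3 -0.5  0.3] g 0.0 q [-0.05  0.61 -0.32  1.65  0.23  0.91 -2.17]
```

```bash
python3 -m inch '[{"delta_pos":[0,-4,0.5],"rotation":[0,0,0]},{"delta_pos":[0,-4,0.5],"rotation":[0,0,0]},{"delta_pos":[0,-3,0.5],"rotation":[0,0,0]},{"delta_pos":[0,-2,0],"rotation":[0,0,0]},{"delta_pos":[0,-1,0],"rotation":[0,0,0]},{"delta_pos":[0,0,0],"rotation":[0,0,0]},{"delta_pos":[0,0,0],"rotation":[0,0,0]},{"delta_pos":[0,0,0],"rotation":[0,0,0]}]' 0
python3 - <<'E'
from h import *
st()
im,_=viewer.snapshot("scene");marks("scene",["tab"]);cv2.imwrite("pics/s7.png",cv2.resize(im[140:290,160:310],(600,600),interpolation=cv2.INTER_CUBIC))
E
```

```text
clock: 22.23
ee_pos: [617.3, 137.7, 168.4]
ee_rot: [-0.0, 0.997, -0.075, -0.0]
wrist_force: [0.5, -0.7, -0.3]
finger_gap: 0.4
gripper_force: 0.7
22.23 [617.3 137.7 168.4] 
x [ 0.989 -0.149 -0.   ] y [-0.149 -0.989 -0.   ] z [-0.  0. -1.] gap 0.3660597233880294 F [ 0.5 -0.7 -0.3] g 0.6662490125745535 q [-0.07  0.62 -0.32  1.64  0.23  0.92 -2.19]
scene mark_of tab [([624.0, 160.0, 169.0], 0.49)]
```

View pics/s7.png

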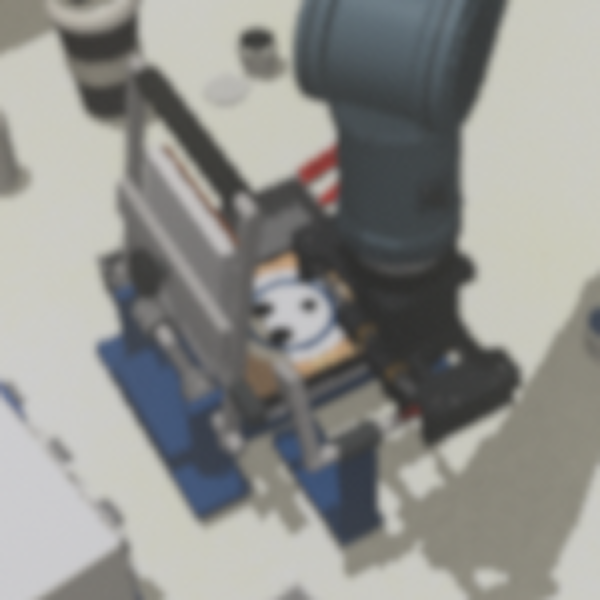

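The tab (410,410) is leaning outwards but may not be at its stop, since the force is still low. I'll push on.

```bash
python3 -m inch '[{"delta_pos":[0,-3,0],"rotation":[0,0,0]},{"delta_pos":[0,-3,0],"rotation":[0,0,0]},{"delta_pos":[0,-3,0],"rotation":[0,0,0]},{"delta_pos":[0,-2,0],"rotation":[0,0,0]},{"delta_pos":[0,0,0],"rotation":[0,0,0]},{"delta_pos":[0,0,0],"rotation":[0,0,0]},{"delta_pos":[0,0,0],"rotation":[0,0,0]},{"delta_pos":[0,0,0],"rotation":[0,0,0]}]' 0
python3 -c "from h import *;st()"
```

```text
clock: 23.0
ee_pos: [618.5, 144.3, 168.5]
ee_rot: [0.003, 0.997, -0.076, -0.001]
wrist_force: [-4.4, -11.9, 6.2]
finger_gap: 0.7
gripper_force: 6.5
23.0 [618.5 144.3 168.5] 
x [ 0.988 -0.151 -0.002] y [-0.151 -0.988  0.007] z [-0.003 -0.006 -1.   ] gap 0.7465829420721555 F [ -4.4 -11.9   6.2] g 6.51663029510928 q [-0.08  0.63 -0.32  1.63  0.24  0.93 -2.21]
```

```bash
python3 -m inch '[{"delta_pos":[0,10,0],"rotation":[0,0,0]},{"delta_pos":[0,20,0],"rotation":[0,0,0]},{"delta_pos":[-5,20,-20],"rotation":[0,0,0]},{"delta_pos":[-15,10,-30],"rotation":[0,0,0]},{"delta_pos":[-30,0,-30],"rotation":[0,0,0]},{"delta_pos":[-30,0,-30],"rotation":[0,0,0]},{"delta_pos":[-30,0,-30],"rotation":[0,0,0]},{"delta_pos":[-30,0,-30],"rotation":[0,0,0]}]' 1
python3 - <<'E'
from h import *
st()
ex=np.array([.9885,-.151]);ey=np.array([.151,.9885]);c=np.array([593,-33.])
for cam in("scene","top"):
    im,d=viewer.snapshot(cam);P=cloud(cam,d);hs=cv2.cvtColor(im,cv2.COLOR_BGR2HSV)
    red=((hs[...,0]<8)|(hs[...,0]>172))&(hs[...,1]>140)
    x=(P[...,:2]-c)@ex;y=(P[...,:2]-c)@ey;z=P[...,2]
    m=red&(abs(x)<40)&(y>120)&(y<260)&(z>100)&(z<230);q=np.c_[x[m],y[m],z[m]];print(cam,len(q),q.min(0).round(),q.max(0).round(),q.mean(0).round())
    m=(abs(y)<60)&(z>295)&(z<325)&(x>30)&(x<95);q=np.c_[x[m],y[m],z[m]];
    if len(q):print("bar",q.min(0).round(),q.max(0).round(),np.median(q,0).round())
E
```

```text
clock: 23.67
ee_pos: [472.5, 111.3, 337.9]
ee_rot: [-0.001, 0.997, -0.074, 0.001]
wrist_force: [0.6, -0.7, 0.3]
finger_gap: 51.5
gripper_force: 0.0
23.67 [472.5 111.3 337.9] 
x [ 0.989 -0.147  0.001] y [-0.147 -0.989 -0.002] z [ 0.001  0.002 -1.   ] gap 51.53693382572742 F [ 0.6 -0.7  0.3] g 0.0 q [ 0.04  0.19 -0.41  1.84  0.08  1.13 -2.12]Traceback (most recent call last):
  File "<stdin>", line 8, in <module>
    return umr_minimum(a, axis, None, out, keepdims, initial, where)
ValueError: zero-size array to reduction operation minimum which has no identity
```

```bash
python3 -m inch '[{"delta_pos":[0,0,-5],"rotation":[0,0,-6.9]},{"delta_pos":[0,0,-5],"rotation":[0,0,-6.9]},{"delta_pos":[0,0,-5],"rotation":[0,0,-6.9]},{"delta_pos":[0,0,-5],"rotation":[0,0,-6.9]},{"delta_pos":[0,0,0],"rotation":[0,0,-6.9]},{"delta_pos":[0,0,0],"rotation":[0,0,-6.9]},{"delta_pos":[0,0,0],"rotation":[0,0,-6.9]},{"delta_pos":[0,0,0],"rotation":[0,0,-6.9]}]' 0.7
python3 -m inch '[{"delta_pos":[0,0,0],"rotation":[0,0,-6.9]},{"delta_pos":[0,0,0],"rotation":[0,0,-6.9]},{"delta_pos":[0,0,0],"rotation":[0,0,-6.9]},{"delta_pos":[0,0,0],"rotation":[0,0,-6.9]},{"delta_pos":[0,0,0],"rotation":[0,0,-6.9]},{"delta_pos":[0,0,0],"rotation":[0,0,0]},{"delta_pos":[0,0,0],"rotation":[0,0,0]},{"delta_pos":[0,0,0],"rotation":[0,0,0]}]'
python3 - <<'E'
from h import *
st()
ex=np.array([.9885,-.151]);ey=np.array([.151,.9885]);c=np.array([593,-33.])
for cam in("scene","top"):
    im,d=viewer.snapshot(cam);P=cloud(cam,d);b=im.astype(int)
    red=(b[...,2]>1.6*b[...,1])&(b[...,2]>1.6*b[...,0])&(b[...,2]>30)
    x=(P[...,:2]-c)@ex;y=(P[...,:2]-c)@ey;z=P[...,2]
    m=red&(abs(x)<40)&(y>120)&(y<260)&(z>90)&(z<240);q=np.c_[x[m],y[m],z[m]];print(cam,len(q))
    if len(q):print(q.min(0).round(),q.max(0).round(),q.mean(0).round())
    marks(cam,["tab"])
    m=(abs(y)<60)&(z>295)&(z<325)&(x>30)&(x<95);q=np.c_[x[m],y[m],z[m]];
    if len(q):print("bar",q.min(0).round(),q.max(0).round(),np.median(q,0).round())
p,r=tool();t=c+61.5*ex;print(r.inv().apply(np.array([t[0],t[1],355])-p))
E
```

```text
clock: 24.38
ee_pos: [474.0, 111.1, 356.8]
ee_rot: [-0.0, 0.917, 0.399, 0.001]
wrist_force: [0.1, 0.5, -0.1]
finger_gap: 61.9
gripper_force: 0.0
clock: 25.05
ee_pos: [473.9, 110.3, 356.6]
ee_rot: [-0.0, 0.76, 0.649, 0.0]
wrist_force: [0.9, -0.6, -1.0]
finger_gap: 61.8
gripper_force: 0.0
25.05 [473.9 110.3 356.6] 
x [0.157 0.988 0.001] y [ 0.988 -0.157  0.   ] z [ 0.     0.001 -1.   ] gap 61.82725943248697 F [ 0.9 -0.6 -1. ] g 0.0 q [ 0.19  0.2  -0.59  1.8   0.12  1.18 -0.59]
scene 11
[ -2. 203. 170.] [ 10. 216. 179.] [  5. 211. 176.]
scene mark_of tab [([622.0, 164.0, 165.0], 0.46)]
bar [ 51. -60. 298.] [ 73.  60. 317.] [ 65.   2. 312.]
top 6
[ -1. 213. 173.] [  6. 217. 179.] [  3. 215. 175.]
top mark_of tab [([622.0, 175.0, 162.0], 0.65), ([584.0, -115.0, 11.0], 0.19)]
bar [ 50. -60. 296.] [ 73.  60. 316.] [ 59.  -1. 309.]
[-122.48608976  201.3728359     1.50206532]
```

The catch is fully flipped, with its tab tip at about 46° outwards. Next is the handle.

```bash
python3 -m inch '[{"delta_pos":[-17,28,0],"rotation":[0,0,0]},{"delta_pos":[-17,29,0],"rotation":[0,0,0]},{"delta_pos":[-17,29,0],"rotation":[0,0,0]},{"delta_pos":[-18,29,0],"rotation":[0,0,0]},{"delta_pos":[-18,29,0],"rotation":[0,0,0]},{"delta_pos":[-18,29,0],"rotation":[0,0,0]},{"delta_pos":[-17,28,0],"rotation":[0,0,0]},{"delta_pos":[0,0,0],"rotation":[0,0,0]}]' 0.75
python3 -m inch '[{"delta_pos":[0,0,0],"rotation":[0,0,0]},{"delta_pos":[0,0,12],"rotation":[0,0,0]},{"delta_pos":[0,0,12],"rotation":[0,0,0]},{"delta_pos":[0,0,12],"rotation":[0,0,0]},{"delta_pos":[0,0,12],"rotation":[0,0,0]},{"delta_pos":[0,0,11],"rotation":[0,0,0]},{"delta_pos":[0,0,0],"rotation":[0,0,0]},{"delta_pos":[0,0,0],"rotation":[0,0,0]}]'
python3 -c "
from h import *
st();viewer.snapshot('scene');marks('scene',['grip'])"
```

```text
clock: 25.92
ee_pos: [656.7, -48.1, 354.6]
ee_rot: [0.001, 0.762, 0.647, -0.001]
wrist_force: [-2.2, -0.6, -0.6]
finger_gap: 66.2
gripper_force: 0.0
clock: 26.58
ee_pos: [653.1, -41.6, 296.5]
ee_rot: [-0.001, 0.759, 0.651, -0.001]
wrist_force: [0.2, 0.9, 0.5]
finger_gap: 66.2
gripper_force: 0.0
26.58 [653.1 -41.6 296.5] 
x [ 0.154  0.988 -0.   ] y [ 0.988 -0.154 -0.002] z [-0.002  0.    -1.   ] gap 66.2299063385133 F [0.2 0.9 0.5] g 0.0 q [ 0.3   0.55 -0.46  1.46  0.25  1.2  -0.35]
scene mark_of grip [([652.0, -40.0, 300.0], 0.87), ([523.0, -429.0, -1.0], 0.61)]
```

```bash
python3 -m inch '[{"delta_pos":[0,0,0],"rotation":[0,0,0]},{"delta_pos":[0,0,0],"rotation":[0,0,0]},{"delta_pos":[0,0,0],"rotation":[0,0,0]},{"delta_pos":[0,0,0],"rotation":[0,0,0]},{"delta_pos":[0,0,0],"rotation":[0,0,0]},{"delta_pos":[0,0,0],"rotation":[0,0,0]},{"delta_pos":[0,0,0],"rotation":[0,0,0]},{"delta_pos":[0,0,0],"rotation":[0,0,0]}]' 0 40
python3 -m inch '[{"delta_pos":[0,0,0],"rotation":[0,0,0]},{"delta_pos":[0,0,0],"rotation":[0,0,0]},{"delta_pos":[0,0,0],"rotation":[0,0,0]},{"delta_pos":[0,0,0],"rotation":[0,0,0]},{"delta_pos":[0,0,0],"rotation":[0,0,0]},{"delta_pos":[0,0,0],"rotation":[0,0,0]},{"delta_pos":[0,0,0],"rotation":[0,0,0]},{"delta_pos":[0,0,0],"rotation":[0,0,0]}]' 0 40
python3 - <<'E'
from h import *
st()
# arc: bar at angle a from vertical (10..90 deg): x=100-220 sin, z=85+220cos ; increments
a=np.radians(10.5+np.linspace(0,79.5,25));pts=np.c_[-220*np.sin(a),-220*np.cos(a)]
print((np.diff(pts,axis=0)).round(1).tolist())
E
```

```text
clock: 27.35
ee_pos: [654.1, -41.8, 297.5]
ee_rot: [0.0, 0.76, 0.65, 0.0]
wrist_force: [1.5, -0.8, -1.6]
finger_gap: 20.1
gripper_force: 39.8
clock: 28.02
ee_pos: [653.7, -41.7, 297.4]
ee_rot: [0.0, 0.76, 0.65, 0.0]
wrist_force: [3.3, -0.3, -1.7]
finger_gap: 20.1
gripper_force: 39.8
28.02 [653.7 -41.7 297.4] 
x [ 0.154  0.988 -0.   ] y [ 0.988 -0.154  0.   ] z [ 0. -0. -1.] gap 20.13680619999711 F [ 3.3 -0.3 -1.7] g 39.83019903302193 q [ 0.3   0.55 -0.46  1.45  0.25  1.2  -0.35]
[[-12.4, 2.7], [-12.3, 3.4], [-12.0, 4.1], [-11.8, 4.8], [-11.5, 5.5], [-11.2, 6.1], [-10.8, 6.7], [-10.4, 7.4], [-9.9, 7.9], [-9.5, 8.5], [-8.9, 9.0], [-8.4, 9.5], [-7.8, 10.0], [-7.3, 10.4], [-6.6, 10.8], [-6.0, 11.2], [-5.3, 11.5], [-4.7, 11.8], [-4.0, 12.1], [-3.3, 12.3], [-2.6, 12.5], [-1.8, 12.6], [-1.1, 12.7], [-0.4, 12.7]]
```

```bash
python3 -m inch '[{"delta_pos":[0,-12.4,2.7],"rotation":[0,0,0]},{"delta_pos":[0,-12.3,3.4],"rotation":[0,0,0]},{"delta_pos":[0,-12,4.1],"rotation":[0,0,0]},{"delta_pos":[0,-11.8,4.8],"rotation":[0,0,0]},{"delta_pos":[0,-11.5,5.5],"rotation":[0,0,0]},{"delta_pos":[0,-11.2,6.1],"rotation":[0,0,0]},{"delta_pos":[0,-10.8,6.7],"rotation":[0,0,0]},{"delta_pos":[0,-10.4,7.4],"rotation":[0,0,0]}]'
python3 - <<'E'
from h import *
st();p,r=tool();ex=np.array([.9885,-.151]);c=np.array([593,-33.]);x=(p[:2]-c)@ex;print(x,np.hypot(100-x,p[2]+5-85),np.degrees(np.arctan2(100-x,p[2]+5-85)))
im,_=viewer.snapshot("scene");marks("scene",["grip"])
E
```

```text
clock: 28.68
ee_pos: [565.3, -27.7, 257.5]
ee_rot: [0.003, 0.76, 0.65, 0.003]
wrist_force: [14.5, -1.3, -9.2]
finger_gap: 20.1
gripper_force: 40.2
28.68 [565.3 -27.7 257.5] 
x [0.154 0.988 0.001] y [ 0.988 -0.154  0.009] z [ 0.009  0.    -1.   ] gap 20.07983368681418 F [14.5 -1.3 -9.2] g 40.22447247058153 q [ 0.34  0.43 -0.48  1.75  0.23  1.02 -0.38]
-28.14582993862414 218.9386551123768 35.824520551482486
scene mark_of grip []
```

Following the arc well; continue.

```bash
python3 -m inch '[{"delta_pos":[0,-9.9,7.9],"rotation":[0,0,0]},{"delta_pos":[0,-9.5,8.5],"rotation":[0,0,0]},{"delta_pos":[0,-8.9,9],"rotation":[0,0,0]},{"delta_pos":[0,-8.4,9.5],"rotation":[0,0,0]},{"delta_pos":[0,-7.8,10],"rotation":[0,0,0]},{"delta_pos":[0,-7.3,10.4],"rotation":[0,0,0]},{"delta_pos":[0,-6.6,10.8],"rotation":[0,0,0]},{"delta_pos":[0,-6,11.2],"rotation":[0,0,0]}]'
python3 - <<'E'
from h import *
st();p,r=tool();ex=np.array([.9885,-.151]);c=np.array([593,-33.]);x=(p[:2]-c)@ex;print(x,np.hypot(100-x,p[2]+5-85),np.degrees(np.arctan2(100-x,p[2]+5-85)))
E
```

```text
clock: 29.45
ee_pos: [502.0, -17.9, 181.0]
ee_rot: [0.003, 0.76, 0.65, 0.003]
wrist_force: [7.3, -1.4, 2.4]
finger_gap: 18.3
gripper_force: 39.2
29.45 [502.  -17.9 181. ] 
x [0.154 0.988 0.001] y [ 0.988 -0.154  0.008] z [ 0.008 -0.    -1.   ] gap 18.333573052416824 F [ 7.3 -1.4  2.4] g 39.244697811082006 q [ 0.33  0.43 -0.48  1.97  0.27  0.8  -0.45]
-92.21566395680676 217.15640708776044 62.26979900775162
```

```bash
python3 - <<'E'
from h import *
im,_=viewer.snapshot("scene");marks("scene",["grip","lever"]);
i2,_=viewer.snapshot("wrist");marks("wrist",["grip","lever"])
cv2.imwrite("pics/c8.png",np.hstack([cv2.resize(im[150:290,170:310],(400,400),interpolation=cv2.INTER_CUBIC),cv2.resize(i2,(400,300))[:300] if 0 else cv2.copyMakeBorder(cv2.resize(i2,(400,300)),0,100,0,0,0)]))
E
```

```text
scene mark_of grip [([500.0, -18.0, 192.0], 0.64)]
scene mark_of lever [([693.0, -50.0, 88.0], 0.66), ([591.0, -37.0, 61.0], 0.32)]
wrist mark_of grip [([503.0, -20.0, 193.0], 0.71), ([377.0, 122.0, -1.0], 0.21)]
wrist mark_of lever [([690.0, -49.0, 84.0], 0.6), ([379.0, 121.0, -5.0], 0.18)]
```

View pics/c8.png

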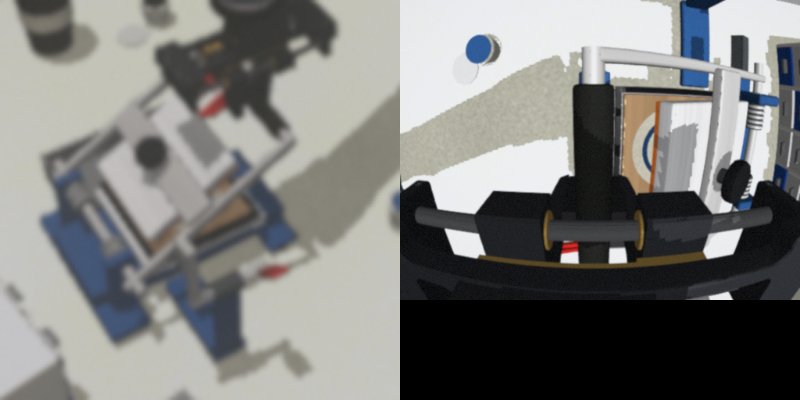

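The handle bar sits about 11 mm above the TCP, having crept in the grip as it turned between the pads. From here I'll turn the tool along with the lever so it stops slipping.

```bash
python3 - <<'E'
from h import *
p,r=tool();ex=np.array([.9885,-.151]);c=np.array([593,-33.]);x=(p[:2]-c)@ex
B=np.array([100-x,p[2]+10.5-85]);a0=np.arctan2(*B);rho=np.hypot(*B);print(np.degrees(a0),rho)
# planar: coords (X press x, Z up) rel hinge
A=a0+np.radians(np.linspace(0,90-np.degrees(a0),9))
prev=None
for a in A:
    d=a-a0; b=np.array([-rho*np.sin(a),rho*np.cos(a)])
    ty=np.array([np.cos(d),np.sin(d)]);tz=np.array([np.sin(d),-np.cos(d)])
    t=b+10.5*tz
    if prev is not None: e=t-prev[0];print([0,round(e@prev[1],1),round(e@prev[2],1)],round(-np.degrees(a-prev[3]),2))
    prev=(t,ty,tz,a)
E
```

```text
60.972439224304175 219.76328007598264
[0, np.float64(-5.7), np.float64(12.4)] -3.63
[0, np.float64(-5.7), np.float64(12.4)] -3.63
[0, np.float64(-5.7), np.float64(12.4)] -3.63
[0, np.float64(-5.7), np.float64(12.4)] -3.63
[0, np.float64(-5.7), np.float64(12.4)] -3.63
[0, np.float64(-5.7), np.float64(12.4)] -3.63
[0, np.float64(-5.7), np.float64(12.4)] -3.63
[0, np.float64(-5.7), np.float64(12.4)] -3.63
```

```bash
python3 -m inch '[{"delta_pos":[0,-5.7,12.4],"rotation":[-3.63,0,0]},{"delta_pos":[0,-5.7,12.4],"rotation":[-3.63,0,0]},{"delta_pos":[0,-5.7,12.4],"rotation":[-3.63,0,0]},{"delta_pos":[0,-5.7,12.4],"rotation":[-3.63,0,0]},{"delta_pos":[0,-5.7,12.4],"rotation":[-3.63,0,0]},{"delta_pos":[0,-5.7,12.4],"rotation":[-3.63,0,0]},{"delta_pos":[0,-5.7,12.4],"rotation":[-3.63,0,0]},{"delta_pos":[0,0,0],"rotation":[0,0,0]}]'
python3 - <<'E'
from h import *
st();viewer.snapshot("scene");marks("scene",["grip"]);viewer.snapshot("wrist");marks("wrist",["grip"])
p,r=tool();print("bar est",p-10.5*r.as_matrix()[:,2])
E
```

```text
clock: 30.42
ee_pos: [481.3, -15.1, 111.0]
ee_rot: [0.135, 0.747, 0.642, 0.106]
wrist_force: [-0.7, 16.2, 5.6]
finger_gap: 18.6
gripper_force: 39.1
30.42 [481.3 -15.1 111. ] 
x [ 0.152  0.988 -0.015] y [ 0.931 -0.138  0.338] z [ 0.332 -0.065 -0.941] gap 18.59397890615653 F [-0.7 16.2  5.6] g 39.06312407925725 q [ 0.04  0.4  -0.2   2.32  1.1   0.21 -1.34]
scene mark_of grip [([476.0, -14.0, 122.0], 0.96)]
wrist mark_of grip [([479.0, -14.0, 122.0], 0.92), ([590.0, -30.0, -3.0], 0.55)]
bar est [477.86691539 -14.46945319 121.21941684]
```

```bash
python3 -m inch '[{"delta_pos":[0,-2,3.5],"rotation":[2,0,0]},{"delta_pos":[0,-2,4],"rotation":[2,0,0]},{"delta_pos":[0,-2,4],"rotation":[2,0,0]},{"delta_pos":[0,-1.8,4],"rotation":[2,0,0]},{"delta_pos":[0,-1.8,4],"rotation":[2,0,0]},{"delta_pos":[0,-1.6,4],"rotation":[2,0,0]},{"delta_pos":[0,0,0],"rotation":[2,0,0]},{"delta_pos":[0,0,0],"rotation":[0,0,0]}]'
python3 - <<'E'
from h import *
st();viewer.snapshot("scene");marks("scene",["grip"]);viewer.snapshot("wrist");marks("wrist",["grip"])
E
```

```text
clock: 31.28
ee_pos: [476.4, -14.7, 85.8]
ee_rot: [0.041, 0.76, 0.648, 0.027]
wrist_force: [-1.8, 19.0, 5.9]
finger_gap: 18.2
gripper_force: 39.9
31.28 [476.4 -14.7  85.8] 
x [ 0.158  0.987 -0.013] y [ 0.983 -0.156  0.097] z [ 0.094 -0.028 -0.995] gap 18.232612707301804 F [-1.8 19.   5.9] g 39.85200226306915 q [ 0.34  0.55 -0.52  2.14  0.66  0.51 -0.84]
scene mark_of grip [([473.0, -12.0, 97.0], 0.66)]
wrist mark_of grip [([476.0, -13.0, 102.0], 0.91)]
```

```bash
python3 -m inch '[{"delta_pos":[2,-0.7,3],"rotation":[0,0,0]},{"delta_pos":[2,-0.5,3],"rotation":[0,0,0]},{"delta_pos":[1,-0.4,3],"rotation":[0,0,0]},{"delta_pos":[0,-0.3,2],"rotation":[0,0,0]},{"delta_pos":[0,0,0],"rotation":[0,0,0]},{"delta_pos":[0,0,0],"rotation":[0,0,0]},{"delta_pos":[0,0,0],"rotation":[0,0,0]},{"delta_pos":[0,0,0],"rotation":[0,0,0]}]'
python3 - <<'E'
from h import *
st();viewer.snapshot("scene");marks("scene",["grip"]);viewer.snapshot("wrist");marks("wrist",["grip"])
E
```

```text
clock: 32.15
ee_pos: [476.0, -14.5, 74.7]
ee_rot: [0.044, 0.76, 0.647, 0.025]
wrist_force: [0.1, 6.9, 7.3]
finger_gap: 18.3
gripper_force: 40.0
32.15 [476.  -14.5  74.7] 
x [ 0.161  0.987 -0.02 ] y [ 0.982 -0.158  0.099] z [ 0.095 -0.036 -0.995] gap 18.31413003229834 F [0.1 6.9 7.3] g 39.98719388463087 q [ 0.31  0.57 -0.49  2.15  0.69  0.49 -0.88]
scene mark_of grip [([472.0, -15.0, 87.0], 0.86)]
wrist mark_of grip [([477.0, -12.0, 93.0], 0.9)]
```

```bash
python3 -m inch '[{"delta_pos":[1,-0.1,1],"rotation":[0,0,0]},{"delta_pos":[1,-0.1,1],"rotation":[0,0,0]},{"delta_pos":[0,-0.1,1],"rotation":[0,0,0]},{"delta_pos":[0,-0.1,1],"rotation":[0,0,0]},{"delta_pos":[0,0,0],"rotation":[0,0,0]},{"delta_pos":[0,0,0],"rotation":[0,0,0]},{"delta_pos":[0,0,0],"rotation":[0,0,0]},{"delta_pos":[0,0,0],"rotation":[0,0,0]}]'
```

```text
clock: 33.02
ee_pos: [475.9, -14.4, 70.5]
ee_rot: [0.045, 0.761, 0.647, 0.023]
wrist_force: [-0.3, 2.8, 7.9]
finger_gap: 18.1
gripper_force: 40.0
```

```bash
python3 -m inch '[{"delta_pos":[0,0,1],"rotation":[0,0,0]},{"delta_pos":[0,0,1],"rotation":[0,0,0]},{"delta_pos":[0,0,1],"rotation":[0,0,0]},{"delta_pos":[0,0,1],"rotation":[0,0,0]},{"delta_pos":[0,0,0],"rotation":[0,0,0]},{"delta_pos":[0,0,0],"rotation":[0,0,0]},{"delta_pos":[0,0,0],"rotation":[0,0,0]},{"delta_pos":[0,0,0],"rotation":[0,0,0]}]'
python3 - <<'E'
from h import *
viewer.snapshot("scene");marks("scene",["grip"]);viewer.snapshot("wrist");marks("wrist",["grip"])
E
```

```text
clock: 33.68
ee_pos: [476.1, -14.5, 68.6]
ee_rot: [0.046, 0.761, 0.647, 0.023]
wrist_force: [-14.1, 2.6, 46.3]
finger_gap: 18.1
gripper_force: 40.7
scene mark_of grip [([473.0, -16.0, 84.0], 0.82)]
wrist mark_of grip []
```

```bash
python3 -m inch '[{"delta_pos":[0,0,-0.6],"rotation":[0,0,0]},{"delta_pos":[0,-0.3,-0.6],"rotation":[0,0,0]},{"delta_pos":[0,0,0],"rotation":[0,0,0]},{"delta_pos":[0,0,0],"rotation":[0,0,0]},{"delta_pos":[0,0,0],"rotation":[0,0,0]},{"delta_pos":[0,0,0],"rotation":[0,0,0]},{"delta_pos":[0,0,0],"rotation":[0,0,0]},{"delta_pos":[0,0,0],"rotation":[0,0,0]}]'
python3 - <<'E'
from h import *
ex=np.array([.9885,-.151]);ey=np.array([.151,.9885]);c=np.array([593,-33.])
im,d=viewer.snapshot("top");P=cloud("top",d);x=(P[...,:2]-c)@ex;y=(P[...,:2]-c)@ey;z=P[...,2]
print("plate heights along x:",[(xx,round(float(np.median(z[(abs(x-xx)<5)&(y>20)&(y<55)&(z>60)&(d>0)])),1)) for xx in range(-30,61,15)])
marks("top",["scraper","tab","grip"])
cv2.imwrite("pics/t9.png",cv2.resize(im[115:260,130:345],None,fx=3.6,fy=3.6,interpolation=cv2.INTER_CUBIC))
st()
E
```

```text
clock: 34.55
ee_pos: [476.0, -14.4, 68.8]
ee_rot: [0.046, 0.761, 0.647, 0.023]
wrist_force: [-6.0, 1.9, 26.5]
finger_gap: 18.2
gripper_force: 40.2
plate heights along x: [(-30, 89.8), (-15, 98.0), (0, 99.6), (15, 97.0), (30, 88.4), (45, 89.4), (60, 88.1)]
top mark_of scraper [([418.0, 323.0, 3.0], 0.86), ([671.0, -401.0, 6.0], 0.62)]
top mark_of tab [([691.0, -48.0, 83.0], 0.69), ([626.0, 173.0, 160.0], 0.58)]
top mark_of grip []
34.75 [476.  -14.5  68.8] 
x [ 0.162  0.986 -0.024] y [ 0.982 -0.159  0.099] z [ 0.094 -0.039 -0.995] gap 18.075329905792906 F [-6.4  2.  25.7] g 40.16421440988779 q [ 0.3   0.58 -0.48  2.15  0.7   0.48 -0.89]
```

View pics/t9.png

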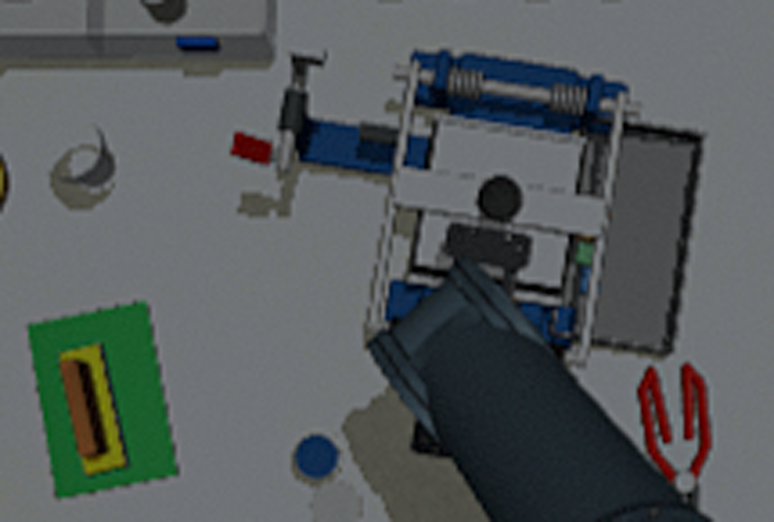

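The top view shows the plate lying level on the bed: its top is at about 89 mm, and 90 mm would be flat on the coaster. The scraper is on the mat at (92,408) and the red catch is flipped at (250,148). I'll trim the force slightly and then hand in.

```bash
python3 -m inch '[{"delta_pos":[0,0,-0.2],"rotation":[0,0,0]},{"delta_pos":[0,0,0],"rotation":[0,0,0]},{"delta_pos":[0,0,0],"rotation":[0,0,0]},{"delta_pos":[0,0,0],"rotation":[0,0,0]},{"delta_pos":[0,0,0],"rotation":[0,0,0]},{"delta_pos":[0,0,0],"rotation":[0,0,0]},{"delta_pos":[0,0,0],"rotation":[0,0,0]},{"delta_pos":[0,0,0],"rotation":[0,0,0]}]' && python3 -c "
from plant import read_state,order
f=read_state()['wrist_force'][2];print(f)
if 17<f<27: print(order.sign_off())"
```

```text
clock: 35.42
ee_pos: [476.0, -14.4, 68.8]
ee_rot: [0.045, 0.761, 0.647, 0.023]
wrist_force: [-5.6, 2.0, 23.2]
finger_gap: 18.3
gripper_force: 40.1
23.15974769234434
the job is handed in; nothing more can be done
None
```

I handed the job in at about 35 s; the result was not reported back. All four chips are in the tray, the scraper is standing on its mat and the catch is flipped to its stop. The arm is still holding the lever down, plate level on the coaster, at about 23 N.

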